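# Gauge the milled step of a heat-sink block in the bench caliper

## Robot

A 6-joint arm with a two-finger parallel gripper is mounted at the origin on the work surface. World frame = base frame: x ahead of the robot, y to its left, z up, the work surface at z = 0. Lengths are in m, angles in rad, forces in N, time in s.
With the tool pointing down it reaches from about 0.3 to 0.875 m from the base axis. Payload 6.4 kg.
Tool frame: the origin (TCP) lies midway between the tips of the shut fingers; the grasp point (between the pads) lies 19 mm behind it; z points along the fingers, y is the line along which they close (so a half turn about z gives the same grasp; the last joint's range is limited). The gripper opens to 85 mm and grips with 20 to 120 N. Pads are 22 mm wide; open, the fingers measure 114 mm over their backs; the gripper's body (76 mm by 85 mm) begins 54 mm behind the grasp point. The pads swing forward as they close: fully open they stand 13 mm farther back than shut.
Start: joints at [-1.358, 0.181, 1.607, -0, 1.354, -0.206], TCP at [0.234, -0.525, 0.231] pointing down, gripper open.
Joint ranges: [-2.99, 2.99], [-0.89, 2.07], [0.3, 2.58], [-1.14, 4.28], [0, 2.63], [-3.12, 3.12]. Speed limits (rad/s): [2.57, 2.57, 3.01, 3.14, 3.14, 3.14].

## Interface

Orientations are given as a unit quaternion [w, x, y, z].
In Python, from bench import * gives the robot as it stands.
- The arm moves only by the tool play_rows, never from a script. Its argument "plan" is a list of rows, each a list of 3 entries, a list of its own where there are three numbers: the finger opening in mm, from 0 to 85.4, then the shift along the tool's x, y, z normalised to -1 to 1, where 1 is 40 cm, then the turn about the tool's z normalised to -1 to 1, where 1 is pi rad. A call has 1 to 10 rows; each row is the pose to reach, as a shift and turn from the pose commanded when the call began, along the tool's axes at that moment, turning the shorter way round; what a row does not reach only later rows make up. A row lasts 1/10 s, in which the tool goes at most 50 mm and 8.59 degrees, less where a joint would pass 70% of its speed; a pose out of reach is approached as far as the arm can. A call with a number of a shift or a turn outside -1 to 1 is refused whole. A call with a gripper value outside its range is refused whole. The fingers move at their own pace and stop on an object; the grip force is fixed at half the most. Time passes only in rows, so rows that repeat a pose let the fingers close. It gives the time, the measured TCP pose, the force, the opening and the grip force at its end, in the units of the state.
- get_obs(): the state, without advancing time (a new reading comes with each control period).
- camera(name): name is "side" or "top"; returns a dict with "image" (400x640x3 uint8, red, green, blue), "range_z" (400x640 float32, m along the optical axis (not along the pixel's ray), 0 where there is no reading), "intrinsics" (3x3 intrinsics, pixels), "rvec" (rotation vector, rad) and "tvec" (3), from world to camera coordinates, as OpenCV has them. Camera axes: x right, y down, z forward; pixel columns grow to the right and rows downward; lengths in m; the calibration is good to about 2 mm. A picture is of the moment at which its call begins.
- hand_in(): hands the job in; it is judged then, once.
Trained networks look in a picture, given as the dict that the camera call returned (one of the last four; its "shot" number tells which), for a name from the list of things; names that differ only in an ending like _2 or _b are one class to them, and where a whole thing is asked for, a point or a joint stands for the part that bears it (a point fixed in the world has none). Each returns a list of dicts, best first, with "conf" (0 to 1); they miss things now and then, are a little off and sometimes report something else, mostly with a low value. They report only what shows in the picture. A call takes as long as a camera call. They do not tell look-alikes from the thing itself.
- search_frame(picture, label): "rect" ([centre column, centre row, width, height] in pixels, round what is visible of it).
- masks_of(picture, label): "mask" (400x640 bool, what is visible of it) and "rect" ([centre column, centre row, width, height] in pixels, round what is visible of it).
The state is a dict: "time_s": time; "q": joint angles; "dq": joint speeds; "joint_efforts": joint torques, N m; "eef_pos": TCP position; "eef_rot": TCP orientation; "wrist_force": force on the tool from outside, world axes, zero at the start; "torque": the same for the moment, N m; "opening": opening from 0.0 (shut) to 1.0 (fully open); "grasp_force": force on a finger pad.
Only numpy, scipy, OpenCV 4.12 (cv2) and the standard library are available. Lean on these libraries where they do the work, as an engineer would, in place of code of your own. Each camera call takes 0.05 s, during which the arm holds its last target. There are 200 camera calls.

## Task

Lay the copper-coloured heat-sink block flat on the steel bed of the bench caliper, its narrow milled step between the open jaws and its wide head on the side away from the beam, and let go of it. Then slide the moving jaw shut by its orange thumb grip until the step is held square between both jaws and the needle stands in the green arc of the dial, and leave it so. Never drive the needle into the red arc, and leave the black block where it lies.

Things in the scene. Friction and masses are not known exactly. Their poses are not given: they have to be found in the camera images.
- gauge: fixed bench caliper, blue base 140 mm (x) by 290 mm (y). Origin at table height under the middle of the measuring place; +y is the way the moving jaw closes. A beam (top 48 mm up) runs along y, its front at x = +35 mm. Both jaws reach over the steel bed: x from -11 to +11 mm, 31 to 60 mm up. The grey measuring head (x from -10 mm, dial on top 87 mm up) begins 24 mm behind the anvil's face
- bed_centre (a point): point on the flat steel bed (30 mm up) at the gauge's x = 0, y = 0, between the open jaws; same axes. The bed spans x -75 to +29 mm. The anvil (fixed jaw, in the head at +y) is sprung along y: 2 N to start, 1 N more per mm. Its face lies anywhere from y = +22 to +42 mm. Best let go of the block with its step touching the anvil: pushed far by the jaw alone it slews
- jaw (a joint): travel of the moving jaw in m, 0 = fully open, to 0.10, growing as it closes towards the anvil; its face lies at gauge y = -65 mm + travel. It slides with about 11 N of friction and stays where it is left
- jaw_grip (a point): middle of the top of the orange thumb grip on the moving jaw's carriage, 98.5 mm above the table; the grip is 14 mm thick along the gauge's y, 26 mm along its x, and stands 38 mm tall above the carriage (60 mm up); it lies at gauge x = +47 mm, 23 mm behind the jaw's face
- needle (a joint): angle of the dial's black needle in rad, turned by the sprung anvil (0.24 rad per mm): 0 at rest (black mark), green arc from 0.72 to 1.44, red arc from 2.04 up; turns clockwise seen from above
- copper_block: copper-coloured stepped aluminium block, 24 mm high, about 0.16 kg, lying on the blue mat (3 mm thick). Origin at the centre of the underside of its wide head, 32 mm (x) by 42 mm (y); the narrow step, 26 mm wide (y) and 36 mm long, sticks out of the head along +x
- copper_step (a point): point on the underside of the copper block under the middle of its step, 34 mm along +x from the block's origin; same axes
- black_block: a black anodised block of the same shape and size on the same mat; must be left alone
There are look-alikes about, which are no part of the job. What is shaped like the copper_block but purple or turquoise is not meant.

How it is judged:
On the way, in this order (a step that is already met when the one before it is completed fails the run):
1. the copper block lies flat on the bed, its step between the open jaws, released, the needle not yet up (x of copper_step in the frame of gauge between -0.011 and 0.011 m and z of copper_step in the frame of gauge between 0.026 and 0.034 m and angle between copper_block's own z axis and vertical below 0.1 rad and y of copper_step in the frame of gauge between -0.05 and 0.04 m and contact force between the fingers and copper_block below 0.1 N and linear speed of copper_block below 0.02 m/s and value of joint needle below 0.5 rad), for 0.2 s.
2. the jaw has been slid shut on the step and the needle is in the green arc (x of copper_step in the frame of gauge between -0.011 and 0.011 m and z of copper_step in the frame of gauge between 0.026 and 0.034 m and angle between copper_block's own z axis and vertical below 0.1 rad and angle between the y axis of copper_block and the y axis of gauge, either way round below 0.09 rad and value of joint needle between 0.72 and 1.44 rad), for 0.2 s.
At the end, for the whole second after the job is handed in: the copper block lies flat (within 0.1 rad) on the bed, at rest, the middle of its step within 11 mm of the jaws' centre line along the gauge's x and within 4 mm of bed height, square to the jaws within 0.09 rad, and the needle stands in the green arc (0.72 to 1.44 rad) (all of step 2 and linear speed of copper_block below 0.01 m/s); the robot touches nothing.
It fails at once if the needle enters the red arc (above 2.04 rad) (value of joint needle above 2.04 rad).
It fails at once if the black block is moved more than 30 mm (distance of black_block from where it was at the start of the episode above 0.03 m).
It also fails if it takes over 70 s, if anything falls off the work surface, if the arm or the gripper's body presses on something with over 40 N, if the wrist force passes 120 N, or if a joint passes its speed limit or range.

## Working session

There is one attempt and no reset: what is moved stays moved. The work goes in short steps, Python scripts to look and compute and a tool call to move; the robot and the scene stay as the last step left them, time stands still between calls to the robot, and variables do not carry over. Pictures are saved under pics/ and viewed, at most 10 in all, crops included, and the job is handed in when it is done.

Besides the shell and the picture viewer there is one more tool, called after "Request:" as name(argument=value, ...), one argument or row to a line, values as JSON. play_rows: Moves the arm, as the interface text tells. Its arguments: {"type":"object","properties":{"plan":{"type":"array","items":{"type":"array"}}},"required":["plan"]}

```bash
mkdir -p pics; cat > h.py <<'E'
from bench import *
import numpy as np, cv2
def world(p,mask=None):
    K=np.array(p["intrinsics"]);R=cv2.Rodrigues(np.array(p["rvec"],float))[0];t=np.array(p["tvec"],float).ravel()
    Z=p["range_z"];v,u=np.mgrid[:400,:640]
    c=np.stack([(u-K[0,2])/K[0,0]*Z,(v-K[1,2])/K[1,1]*Z,Z],-1)
    W=(c-t)@R
    W[Z<=0]=np.nan
    return W
def proj(p,X):
    return cv2.projectPoints(np.array(X,float).reshape(-1,3),np.array(p["rvec"],float),np.array(p["tvec"],float),np.array(p["intrinsics"],float),None)[0][:,0]
def save(p,n,box=None,s=1):
    im=p["image"][...,::-1]
    if box: im=im[box[1]:box[3],box[0]:box[2]]
    cv2.imwrite("pics/"+n,cv2.resize(im,None,fx=s,fy=s,interpolation=cv2.INTER_CUBIC))
E
python3 - <<'E'
from h import *
a=camera("top");b=camera("side")
save(a,"top0.png");save(b,"side0.png")
for p,n in((a,"top"),(b,"side")):
    print(n,np.array(p["intrinsics"]).tolist(),p["rvec"],p["tvec"])
    W=world(p)
    for l in["copper_block","black_block","gauge","jaw_grip","jaw","needle"]:
        for d in masks_of(p,l)[:5]:
            m=d["mask"]; print(l,round(d["conf"],2),np.round(d["rect"]),np.round(np.nanmedian(W[m],0),3),np.median(p["image"][m],0))
print(get_obs())
E
```

```text
top [[388.16943603029296, 0.0, 313.8206789044359], [0.0, 388.16943603029296, 199.29432008923405], [0.0, 0.0, 1.0]] [ 2.14549423 -2.20299898  0.08689282] [-0.03794579  0.48190164  1.04849907]
copper_block 0.9 [394. 272.  18.  23.] [ 0.286 -0.269  0.023] [ 95.  54. 120.]
copper_block 0.77 [440. 265.  13.  27.] [ 0.298 -0.383  0.023] [ 36. 121. 119.]
black_block 0.59 [344. 183.  21.  28.] [ 0.522 -0.127  0.026] [43. 44. 45.]
gauge 0.84 [220. 187. 107.  59.] [0.507 0.205 0.03 ] [151. 153. 151.]
jaw_grip 0.61 [255. 179.  18.  28.] [0.548 0.111 0.059] [77. 78. 71.]
jaw 0.76 [256. 176.  14.  33.] [0.549 0.111 0.06 ] [77. 78. 72.]
jaw 0.56 [220. 187. 106.  59.] [0.507 0.207 0.03 ] [151. 153. 151.]
needle 0.25 [254. 178.  12.  30.] [0.549 0.111 0.059] [78. 78. 72.]
side [[395.3848012400767, 0.0, 319.47282633581926], [0.0, 395.3848012400767, 198.7375117232967], [0.0, 0.0, 1.0]] [ 0.35691159 -2.71574866  1.28854577] [0.46376405 0.18346929 0.87951488]
copper_block 0.76 [408. 184.  16.  15.] [ 0.295 -0.258  0.023] [103.  53. 130.]
copper_block 0.68 [334. 167.  23.  16.] [ 0.51  -0.293  0.024] [13
[... 474 characters left out ...]
7, 'q': array([-1.35830825e+00,  1.80773338e-01,  1.60698904e+00, -6.63674553e-06,
        1.35379135e+00, -2.06277148e-01]), 'dq': array([-8.51425822e-04, -5.92447276e-04,  1.34398831e-05,  1.12939283e-03,
        4.87272047e-04, -1.21209534e-03]), 'joint_efforts': array([-7.46426213e-04, -4.44714975e+01, -3.51613319e+01, -3.19330320e-04,
        5.88370312e-04,  4.29385210e-06]), 'eef_pos': array([ 0.23384502, -0.52532755,  0.23130877]), 'eef_rot': array([ 1.94681720e-05,  9.78159280e-01,  2.07856736e-01, -3.18011749e-06]), 'wrist_force': array([0.75235825, 0.35108856, 0.65381295]), 'torque': array([ 0.00338398, -0.01562845,  0.04876515]), 'grasp_force': 0.0, 'opening': 1.0022556385811887}
```

View pics/top0.png

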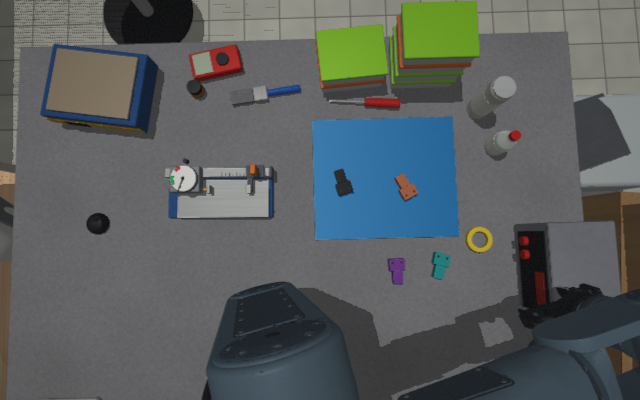

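View pics/side0.png

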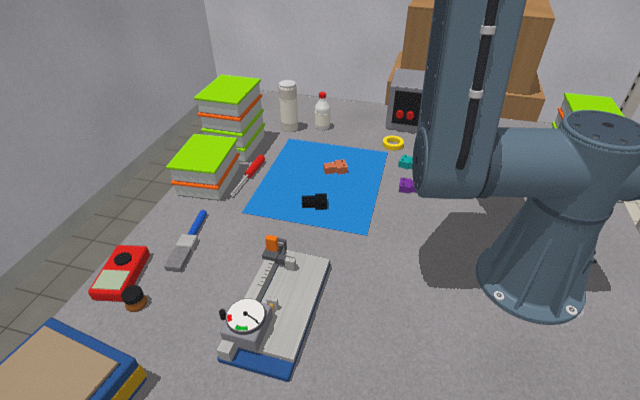

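Block-shaped candidates in the top view: purple (397,270), turquoise (440,265), black (343,182) and copper-orange (405,187). The copper-orange one on the mat fits the description. The gauge is at (220,187), with the dial end at the left (+y) and the beam at the top (+x).

```bash
cat >> h.py <<'E'
from scipy.optimize import minimize
def box(x0,x1,y0,y1,z0,z1): return np.array([[x,y,z] for x in(x0,x1) for y in(y0,y1) for z in(z0,z1)],float)
BOX=[box(-.016,.016,-.021,.021,0,.024),box(.016,.052,-.013,.013,0,.024)]
def pose(X,x,y,th,z=0):
    c,s=np.cos(th),np.sin(th); return X@np.array([[c,s,0],[-s,c,0],[0,0,1]])+[x,y,z]
def fit(views,prisms,z,x0):
    """views: (picture,soft mask); maximise IoU of silhouette; 4x supersampled"""
    S=4
    def render(p,q):
        m=np.zeros((400*S,640*S),np.uint8)
        for B in prisms:
            uv=(proj(p,pose(B,*q,z))+.5)*S-.5
            cv2.fillConvexPoly(m,cv2.convexHull(np.round(uv*16).astype(np.int32)),255,shift=4)
        return cv2.resize(m,(640,400),interpolation=cv2.INTER_AREA)/255.
    def cost(v):
        q=(x0[0]+v[0]*.01,x0[1]+v[1]*.01,x0[2]+v[2]*.3); c=0
        for p,m in views:
            r=render(p,q); c-=np.minimum(r,m).sum()/np.maximum(r,m).sum()
        return c/len(views)
    b=min((minimize(cost,[0,0,k],method="Nelder-Mead",options=dict(initial_simplex=[[0,0,k],[.6,0,k],[0,.6,k],[0,0,k+.7]],xatol=.005,fatol=1e-4)) for k in(0,-1.5,1.5)),key=lambda r:r.fun)
    return x0[0]+b.x[0]*.01,x0[1]+b.x[1]*.01,x0[2]+b.x[2]*.3,b.fun
def cmask(p):
    h=cv2.cvtColor(p["image"],cv2.COLOR_RGB2HSV);W=world(p)
    return (((h[...,0]<20)|(h[...,0]>172))&(h[...,1]>80)&(h[...,2]>35)&(W[...,2]<.075))
def near(m,W,x,y,r=.06): return m&(np.hypot(W[...,0]-x,W[...,1]-y)<r)
E
python3 - <<'E'
from h import *
a=camera("top");b=camera("side")
c=np.hstack([cv2.resize(a["image"][145:230,160:280],(480,340),interpolation=cv2.INTER_CUBIC),cv2.resize(a["image"][155:215,375:432],(320,340),interpolation=cv2.INTER_CUBIC)])
cv2.imwrite("pics/crop1.png",c[...,::-1])
v=[]
for p in(a,b):
    W=world(p);m=near(cmask(p),W,.51,-.293).astype(np.uint8);n,l,st,_=cv2.connectedComponentsWithStats(m)
    k=1+st[1:,4].argmax();m=(l==k);v.append((p,m.astype(float)));print(m.sum(),np.nanmedian(W[m],0),st[k])
for vv in(v,v[:1],v[1:]):
  for th in(np.pi*.67,-np.pi*.33,0,np.pi): 
    r=fit(vv,BOX,.003,(.508,-.293,th)); print(len(vv),np.round(r,4))
# gauge: steel bed
for p in(a,b):
    W=world(p); im=p["image"].astype(int)
    g=(np.abs(W[...,0]-.5)<.15)&(np.abs(W[...,1]-.22)<.2)
    bed=g&(np.abs(W[...,2]-.030)<.004)
    for n,zz in(("bed",.03),("beam",.048),("carr/jaw",.060),("head",.087),("grip",.0985)):
        m=g&(np.abs(W[...,2]-zz)<.004); P=W[m][:,:2]
        if len(P)<5: print(n,len(P));continue
        r=cv2.minAreaRect(P.astype(np.float32)*1000); print(n,len(P),np.round(np.percentile(P,[1,50,99],axis=0),3).tolist(),np.round(r[0],1),np.round(r[1],1),round(r[2],1))
E
```

```text
299 [ 0.50580857 -0.30043061  0.02651522] [395 174  23  26 299]
272 [ 0.50825016 -0.29233725  0.02519929] [324 160  24  14 272]
2 [ 0.5285 -0.3002  3.4144 -0.712 ]
2 [ 0.4963 -0.311   0.4487 -0.8519]
2 [ 0.4962 -0.3102  0.4467 -0.8521]
2 [ 0.5286 -0.3017  3.3706 -0.7096]
1 [ 0.5285 -0.3023  3.3736 -0.6351]
1 [ 0.4959 -0.3112  0.49   -0.828 ]
1 [ 0.4962 -0.3108  0.4575 -0.8265]
1 [ 0.5288 -0.3018  3.3602 -0.6362]
1 [ 0.5288 -0.3016  3.3753 -0.7857]
1 [ 0.4961 -0.3099  0.4045 -0.8823]
1 [ 0.4956 -0.31    0.3935 -0.8828]
1 [ 0.5283 -0.2976  3.5016 -0.7859]
bed 2829 [[0.438, 0.074], [0.482, 0.187], [0.547, 0.321]] [500.9 192.8] [134.  266.2] 2.0
beam 535 [[0.508, 0.063], [0.558, 0.19], [0.572, 0.35]] [537.1 206.7] [288.3  72.1] 89.5
carr/jaw 270 [[0.502, 0.086], [0.543, 0.123], [0.587, 0.288]] [539.7 195.8] [219.   87.3] 84.8
head 154 [[0.51, 0.1], [0.542, 0.288], [0.571, 0.323]] [555.5 213.4] [ 66.6 226.3] 12.0
grip 49 [[0.546, 0.101], [0.559, 0.106], [0.57, 0.114]] [557.9 107.5] [24.3 13.6] 0.8
bed 4308 [[0.44, 0.076], [0.48, 0.204], [0.552, 0.334]] [496.4 212.9] [294.5 129.3] 84.5
beam 899 [[0.504, 0.068], [0.557, 0.209], [0.574, 0.352]] [540.4 208. ] [291.   74.7] 88.9
carr/jaw 452 [[0.503, 0.087], [0.537, 0.129], [0.59, 0.332]] [546.8 208.8] [246.7  88. ] 87.7
head 502 [[0.511, 0.112], [0.542, 0.294], [0.574, 0.325]] [557.8 218.1] [ 70.7 218.1] 12.6
grip 65 [[0.547, 0.101], [0.559, 0.108], [0.572, 0.115]] [559.8 108.1] [13.6 26.4] 83.9
```

View pics/crop1.png

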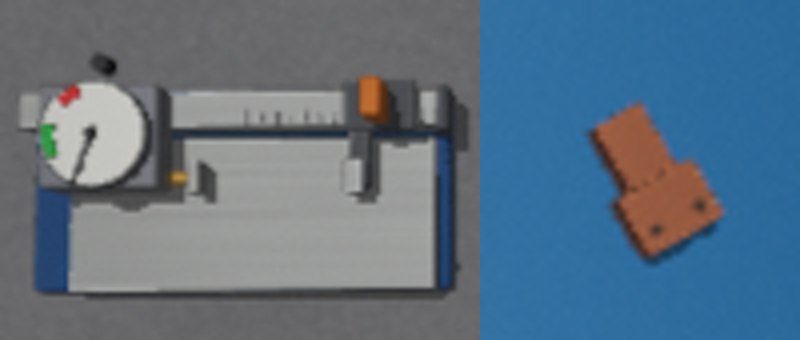

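The right crop shows the copper block with its step up-left and its two-hole head down-right. The left crop shows the needle at rest, the anvil at crop (200,180) and the jaw open at (355,175). Next I refine the poses.

```bash
cat >> h.py <<'E'
def shift(dw,rot):
    from scipy.spatial.transform import Rotation as Ro
    w,x,y,z=rot; return Ro.from_quat([x,y,z,w]).inv().apply(dw)/.4
def yawx(rot):
    from scipy.spatial.transform import Rotation as Ro
    w,x,y,z=rot; v=Ro.from_quat([x,y,z,w]).apply([1,0,0]); return np.arctan2(v[1],v[0])
E
python3 - <<'E'
from h import *
a=camera("top");b=camera("side")
for p in(a,b):
    W=world(p);m=near(cmask(p),W,.51,-.3,.06)&(W[...,2]>.023)&(W[...,2]<.032);P=W[m];c=P.mean(0)
    print("cop",m.sum(),c, np.median(P[:,2]))
    ev,V=np.linalg.eigh(np.cov((P-c)[:,:2].T));d=V[:,1];print("  axis",np.arctan(d[1]/d[0]))
    X,Y,Z=W[...,0],W[...,1],W[...,2];g=(X>.36)&(X<.66)&(Y>.03)&(Y<.4)
    # bed edges per y-bin
    def edge(m,f,lo,hi):
        xs=[];ys=[]
        for y in np.arange(lo,hi,.005):
            k=m&(np.abs(Y-y)<.0025)
            if k.sum()>2: ys.append(y);xs.append(f(X[k]))
        pf=np.polyfit(ys,xs,1);r=np.array(xs)-np.polyval(pf,ys);ok=np.abs(r)<2.5*np.median(np.abs(r))+1e-4
        pf=np.polyfit(np.array(ys)[ok],np.array(xs)[ok],1);return np.round([pf[0],np.polyval(pf,.2)],4)
    print("bed front",edge(g&(abs(Z-.03)<.005),np.min,.09,.29),"beam top max",edge(g&(abs(Z-.048)<.005),np.max,.13,.25),"beam min",edge(g&(abs(Z-.048)<.004)&(X>.53),np.min,.14,.25))
    for n,lo,hi,x0,x1,y0,y1 in(("anvil",.05,.066,.498,.528,.2,.27),("jaw",.05,.066,.495,.53,.08,.17),("grip",.092,.104,.53,.6,.08,.14),("head",.07,.1,.5,.6,.2,.35)):
        k=g&(Z>lo)&(Z<hi)&(X>x0)&(X<x1)&(Y>y0)&(Y<y1);Q=W[k]
        print(n,k.sum(),np.round(np.percentile(Q,[2,50,98],axis=0),4).tolist() if len(Q) else "", np.round(Q.mean(0),4) if len(Q) else "")
E
```

```text
cop 280 [ 0.50714837 -0.30276598  0.02635404] 0.026291563221960405
  axis 0.47799186832615076
bed front [0.0261 0.4382] beam top max [0.0275 0.5705] beam min [0.0251 0.5483]
anvil 63 [[0.5025, 0.2274, 0.0501], [0.5125, 0.2358, 0.0584], [0.5259, 0.2659, 0.0658]] [0.5128 0.2412 0.0582]
jaw 62 [[0.5015, 0.1156, 0.0533], [0.5149, 0.1215, 0.0581], [0.5288, 0.1291, 0.0625]] [0.5148 0.1223 0.0581]
grip 56 [[0.5461, 0.1006, 0.0927], [0.5585, 0.1073, 0.0972], [0.5699, 0.1146, 0.1011]] [0.5584 0.1073 0.0972]
head 739 [[0.507, 0.2536, 0.0704], [0.5397, 0.2878, 0.0812], [0.5753, 0.3262, 0.086]] [0.5404 0.2884 0.0799]
cop 153 [ 0.50928406 -0.29977798  0.02708109] 0.02728866212548264
  axis 0.4573016691037324
bed front [0.0176 0.4394] beam top max [0.0101 0.5725] beam min [0.0168 0.5492]
anvil 99 [[0.5041, 0.2287, 0.0505], [0.511, 0.2349, 0.0585], [0.5258, 0.2683, 0.0648]] [0.5126 0.2398 0.0575]
jaw 100 [[0.5021, 0.1144, 0.051], [0.5148, 0.127, 0.0586], [0.5295, 0.1313, 0.062]] [0.5147 0.1254 0.058 ]
grip 73 [[0.5464, 0.1008, 0.0934], [0.5584, 0.1104, 0.098], [0.5716, 0.1144, 0.101]] [0.5585 0.1091 0.0977]
head 1465 [[0.5076, 0.2571, 0.0706], [0.5389, 0.2986, 0.0823], [0.5824, 0.3294, 0.0857]] [0.54   0.2974 0.0801]
```

```bash
python3 - <<'E'
from h import *
o=get_obs();p=o["eef_pos"];r=o["eef_rot"];print(yawx(r))
for t in([.4955,-.3087,.15],[.4955,-.3087,.05],[.4955,-.3087,.005]): print(np.round(shift(np.array(t)-p,r),4))
E
```

```text
0.4187554450628236
[ 0.8178 -0.2288  0.2032]
[ 0.8178 -0.2288  0.4532]
[ 0.8178 -0.2288  0.5657]
```

Request:
play_rows(
  plan=[
    [65,[0.818,-0.229,0.2],-0.013],
    [65,[0.818,-0.229,0.2],-0.013],
    [65,[0.818,-0.229,0.2],-0.013],
    [65,[0.818,-0.229,0.2],-0.013],
    [65,[0.818,-0.229,0.2],-0.013],
    [65,[0.818,-0.229,0.2],-0.013],
    [65,[0.818,-0.229,0.2],-0.013],
    [65,[0.818,-0.229,0.2],-0.013],
    [65,[0.818,-0.229,0.45],-0.013],
    [65,[0.818,-0.229,0.45],-0.013],
  ],
)

```text
time_s: 1.9
eef_pos: [0.4973, -0.3099, 0.0522]
eef_rot: [0.002, 0.974, 0.228, 0.001]
wrist_force: [0.5, -0.7, -1.0]
opening: 0.762
grasp_force: 0.0
```

Request:
play_rows(
  plan=[
    [65,[0,0,0.06],0],
    [65,[0,0,0.115],0],
    [65,[0,0,0.115],0],
    [35,[0,0,0.115],0],
    [35,[0,0,0.115],0],
    [35,[0,0,0.115],0],
    [35,[0,0,0.115],0],
    [35,[0,0,0.115],0],
    [35,[0,0,0.115],0],
  ],
)

```text
time_s: 2.8
eef_pos: [0.4965, -0.3097, 0.0071]
eef_rot: [0.001, 0.974, 0.228, 0.001]
wrist_force: [-1.3, -1.0, 7.0]
opening: 0.476
grasp_force: 62.2
```

```bash
python3 - <<'E'
from h import *
o=get_obs();p=o["eef_pos"];r=o["eef_rot"];print(p,r,yawx(r),o["opening"],o["grasp_force"],o["wrist_force"])
E
```

```text
[ 0.4964935  -0.30967863  0.00713091] [1.34554421e-03 9.73701872e-01 2.27820711e-01 7.59707135e-04] 0.4596797414148519 0.47613433612757594 62.21523642539978 [-1.3407515  -1.0416362   6.97951341]
```

Request:
play_rows(
  plan=[
    [35,[0,0,-0.1],0],
    [35,[0,0,-0.2],0],
    [35,[0,0,-0.3],0],
    [35,[0,0,-0.3],0],
    [35,[0,0,-0.3],0.15],
    [35,[0,0,-0.3],0.153],
    [35,[0,0,-0.3],0.153],
    [35,[0,0,-0.3],0.153],
    [35,[0,0,-0.3],0.153],
  ],
)

```text
time_s: 3.7
eef_pos: [0.4951, -0.3081, 0.1245]
eef_rot: [-0.0, 1.0, -0.011, -0.0]
wrist_force: [-0.1, 0.5, -1.4]
opening: 0.475
grasp_force: 61.7
```

```bash
python3 - <<'E'
from h import *
a=camera("top");b=camera("side")
o=get_obs();p=o["eef_pos"];r=o["eef_rot"];print(p,yawx(r),o["opening"],o["grasp_force"],o["wrist_force"])
v=[]
for q in(a,b):
    W=world(q);h=cv2.cvtColor(q["image"],cv2.COLOR_RGB2HSV)
    m=(((h[...,0]<20)|(h[...,0]>172))&(h[...,1]>80)&(h[...,2]>35))&(np.hypot(W[...,0]-p[0],W[...,1]-p[1])<.09)&(W[...,2]>p[2]-.02)&(W[...,2]<p[2]+.035)
    print(m.sum(),W[m].min(0),W[m].max(0)); 
    k=m&(W[...,2]>p[2]+.014); P=W[k]; print("step end x",np.percentile(P[:,0],[2,98]),"y",np.percentile(P[P[:,0]>p[0]+.02][:,1],[3,97]),"z",np.median(P[:,2]))
save(b,"side1.png",(250,40,450,190),4)
t=np.array([.480,.2085,.13])
print(np.round(shift(t-p,r),4))
E
```

```text
[ 0.49519444 -0.30823218  0.12472305] -0.01980850226596773 0.47673323437812715 61.68889760971069 [ 0.74362852 -0.35943029 -1.45306449]
11 [ 0.47853744 -0.30760987  0.13685074] [ 0.54523703 -0.29483964  0.14706638]
step end x [0.478602   0.54520541] y [-0.30076271 -0.29548223] z 0.14436554801482965
196 [ 0.47977129 -0.3296462   0.11962485] [ 0.54727473 -0.2818663   0.15306902]
step end x [0.4801584  0.54590578] y [-0.31811761 -0.29232682] z 0.1443214719741217
[-0.0636 -1.2908 -0.0123]
```

View pics/side1.png

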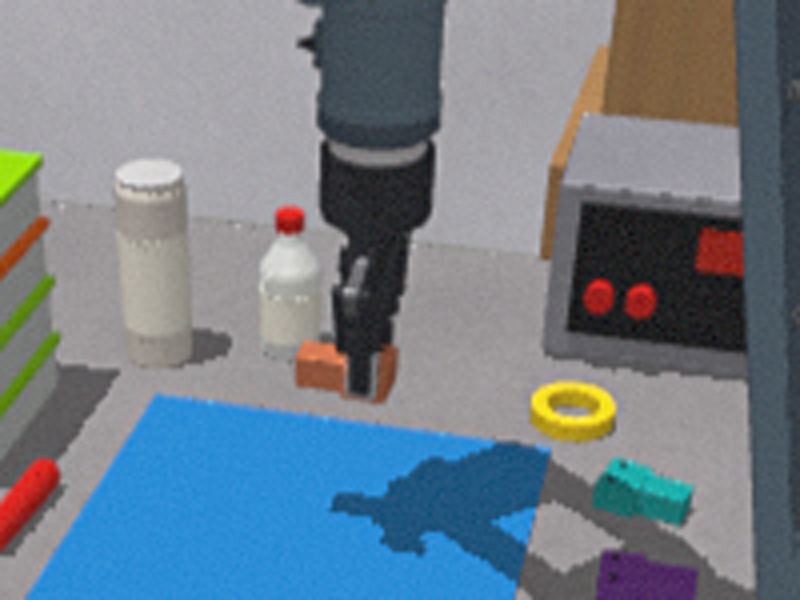

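Request:
play_rows(
  plan=[
    [35,[-0.04,-0.8,-0.02],0],
    [35,[-0.04,-0.8,-0.02],0],
    [35,[-0.04,-0.8,-0.02],0],
    [35,[-0.04,-0.8,-0.02],0],
    [35,[-0.04,-0.8,-0.02],0],
    [35,[-0.04,-0.8,-0.02],0],
    [35,[-0.04,-0.8,-0.02],0],
    [35,[-0.04,-0.8,-0.02],0],
    [35,[-0.04,-0.8,-0.02],0],
  ],
)

```text
time_s: 4.7
eef_pos: [0.4863, 0.0118, 0.1333]
eef_rot: [0.0, 1.0, -0.009, 0.0]
wrist_force: [0.3, 0.9, -1.7]
opening: 0.477
grasp_force: 61.7
```

```bash
python3 - <<'E'
from h import *
o=get_obs();p=o["eef_pos"];r=o["eef_rot"];print(p,yawx(r),o["opening"],o["wrist_force"])
print(np.round(shift(np.array([.480,.2065,.13])-p,r),4),np.round(shift(np.array([.480,.2065,.045])-p,r),4))
E
```

```text
[0.48625537 0.0117804  0.13326832] -0.01887342771311671 0.47738273265620723 [ 0.30555826  0.92272577 -1.6692571 ]
[-0.0248 -0.4864  0.0079] [-0.0249 -0.4865  0.2204]
```

Request:
play_rows(
  plan=[
    [35,[-0.025,-0.486,0.0],0],
    [35,[-0.025,-0.486,0.0],0],
    [35,[-0.025,-0.486,0.0],0],
    [35,[-0.025,-0.486,0.0],0],
    [35,[-0.025,-0.486,0.0],0],
    [35,[-0.025,-0.486,0.0],0],
    [35,[-0.025,-0.486,0.1],0],
    [35,[-0.025,-0.486,0.18],0],
    [35,[-0.025,-0.486,0.225],0],
    [35,[-0.025,-0.486,0.225],0],
  ],
)

```text
time_s: 5.7
eef_pos: [0.4784, 0.2034, 0.0404]
eef_rot: [0.001, 1.0, -0.012, -0.003]
wrist_force: [-1.0, 0.7, -1.4]
opening: 0.476
grasp_force: 61.8
```

```bash
cat > m.py <<'E'
from h import *
import sys
a=camera("top");b=camera("side")
o=get_obs();p=o["eef_pos"];print(o["time_s"],p,yawx(o["eef_rot"]),o["opening"],o["wrist_force"])
for q in(a,b):
    W=world(q);h=cv2.cvtColor(q["image"],cv2.COLOR_RGB2HSV)
    m=(((h[...,0]<20)|(h[...,0]>172))&(h[...,1]>80)&(h[...,2]>35))&(np.abs(W[...,0]-.49)<.048)&(np.abs(W[...,1]-.2)<.07)
    P=W[m];P=P[P[:,2]>np.percentile(P[:,2],95)-.006]; s=P[P[:,0]>.503] if len(P) else P
    print(len(P),"x",np.percentile(P[:,0],[2,98]),"y",np.percentile(s[:,1],[3,97]) if len(s) else "","z",np.median(P[:,2]))
    k=(abs(W[...,2]-.0575)<.0075)&(abs(W[...,0]-.512)<.012)
    for n,lo,hi in(("jaw",.1,.2),("anvil",.222,.26)):
        Q=W[k&~m&(W[...,1]>lo)&(W[...,1]<hi)]
        if len(Q):print(n,np.percentile(Q[:,1],[3,97]))
im=[cv2.resize(a["image"][150:225,160:280],(640,400)) if 0 else cv2.resize(a["image"][150:225,160:260],(400,300),interpolation=cv2.INTER_CUBIC),cv2.resize(b["image"][240:350,210:340],(400,300),interpolation=cv2.INTER_CUBIC)]
cv2.imwrite("pics/"+sys.argv[1],np.hstack(im)[...,::-1])
E
python3 m.py p2.png
```

```text
5.8 [0.48102236 0.204611   0.0434949 ] -0.02339466442046818 0.48115956380277985 [ 0.85005424  0.8405487  -1.5642923 ]
7 x [0.46064907 0.4938246 ] y  z 0.12525461593360035
jaw [0.11534945 0.1291431 ]
16 x [0.50591839 0.51501148] y [0.21978592 0.25479657] z 0.21412502579248288
jaw [0.19091243 0.19091243]
anvil [0.22872307 0.25842763]
```

View pics/p2.png

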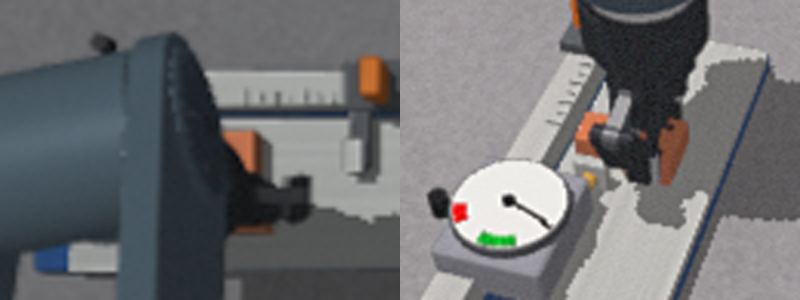

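The side crop shows the block level above the bed, with its step between the jaws and the needle at rest. I'll lower it and creep towards the anvil.

Request:
play_rows(
  plan=[
    [35,[0,0,0.01],0],
    [35,[0,0,0.021],0],
    [35,[0,0,0.021],0],
    [35,[0,-0.01,0.021],0],
    [35,[0,-0.01,0.021],0],
    [35,[0,-0.01,0.021],0],
  ],
)

```text
time_s: 6.4
eef_pos: [0.4805, 0.2106, 0.0351]
eef_rot: [-0.0, 1.0, -0.01, 0.0]
wrist_force: [-0.6, 0.3, -1.9]
opening: 0.473
grasp_force: 61.8
```

```bash
cat > s.py <<'E'
from h import *
b=camera("side")
o=get_obs();p=o["eef_pos"];print(o["time_s"],p,yawx(o["eef_rot"]),o["opening"],o["wrist_force"])
W=world(b);h=cv2.cvtColor(b["image"],cv2.COLOR_RGB2HSV)
m=(((h[...,0]<20)|(h[...,0]>172))&(h[...,1]>80)&(h[...,2]>35))&(np.abs(W[...,0]-.49)<.05)&(np.abs(W[...,1]-.2)<.05)&(W[...,2]<.07)
P=W[m];P=P[P[:,2]>.048]
print("copper",len(P),"x",np.percentile(P[:,0],[2,98]),"y",np.percentile(P[:,1],[2,98]),"z",np.median(P[:,2]))
E
python3 s.py
```

```text
6.45 [0.4804493  0.2105106  0.03504238] -0.020508135093559553 0.4750683891133013 [-0.80429987  0.13065885 -1.85217663]
copper 199 x [0.46494011 0.53209225] y [0.19123395 0.23868923] z 0.054781508591765886
```

Request:
play_rows(
  plan=[
    [35,[0,-0.005,0],0],
    [35,[0,-0.005,0],0],
    [35,[0,-0.005,0],0],
  ],
)

```text
time_s: 6.75
eef_pos: [0.4804, 0.2123, 0.0349]
eef_rot: [-0.0, 1.0, -0.01, -0.0]
wrist_force: [0.6, 0.9, -1.7]
opening: 0.477
grasp_force: 61.8
```

Request:
play_rows(
  plan=[
    [35,[0,-0.003,0],0],
    [35,[0,-0.003,0],0],
    [35,[0,-0.003,0],0],
  ],
)

```text
time_s: 7.05
eef_pos: [0.4805, 0.2135, 0.0349]
eef_rot: [0.0, 1.0, -0.011, -0.0]
wrist_force: [0.1, 0.0, -0.1]
opening: 0.474
grasp_force: 61.8
```

Request:
play_rows(
  plan=[
    [35,[0,-0.003,0],0],
    [35,[0,-0.003,0],0],
    [35,[0,-0.003,0],0],
  ],
)

```text
time_s: 7.35
eef_pos: [0.4805, 0.2147, 0.0349]
eef_rot: [0.0, 1.0, -0.01, -0.0]
wrist_force: [0.1, 0.5, -1.1]
opening: 0.479
grasp_force: 61.8
```

```bash
python3 s.py; python3 m.py p3.png
```

```text
7.4 [0.48052392 0.21467793 0.03490508] -0.020967242776651105 0.47700626301160753 [-0.1064177   0.40074598 -0.99369581]
copper 184 x [0.46519923 0.5324551 ] y [0.19572897 0.24008652] z 0.05482364750924644
7.5 [0.48050214 0.21464919 0.03489294] -0.021034238459501482 0.47711563417157055 [-0.42592073 -0.30046814 -0.39468688]
9 x [0.4616168  0.50467609] y [0.18806864 0.18806864] z 0.10860868022489523
jaw [0.11585627 0.12927795]
16 x [0.46535151 0.51846539] y [0.2204254  0.26379214] z 0.0989783197803534
anvil [0.23044788 0.2592226 ]
```

View pics/p3.png

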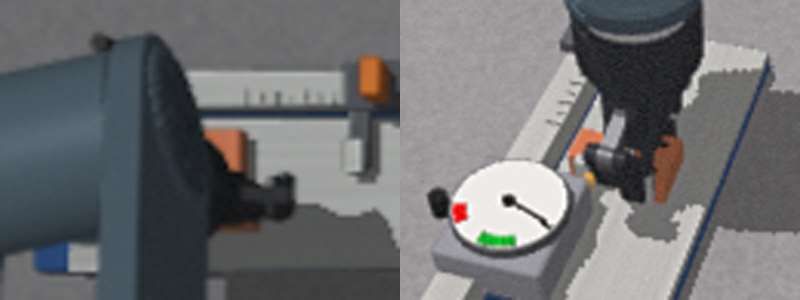

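Request:
play_rows(
  plan=[
    [35,[0,-0.003,0],0],
    [35,[0,-0.003,0],0],
    [35,[0,-0.003,0],0],
  ],
)

```text
time_s: 7.8
eef_pos: [0.4805, 0.2156, 0.0349]
eef_rot: [0.0, 1.0, -0.011, -0.0]
wrist_force: [-0.6, -2.6, -1.6]
opening: 0.471
grasp_force: 61.9
```

Request:
play_rows(
  plan=[
    [35,[0,-0.003,0],0],
    [35,[0,-0.003,0],0],
    [35,[0,-0.003,0],0],
  ],
)

```text
time_s: 8.1
eef_pos: [0.4805, 0.2169, 0.0349]
eef_rot: [0.0, 1.0, -0.011, -0.0]
wrist_force: [-0.6, -4.7, -1.0]
opening: 0.475
grasp_force: 61.9
```

Request:
play_rows(
  plan=[
    [35,[0,0.004,0],0],
    [35,[0,0.004,0.0015],0],
    [35,[0,0.004,0.0015],0],
    [35,[0,0.004,0.0015],0],
  ],
)

```text
time_s: 8.5
eef_pos: [0.4806, 0.2155, 0.0343]
eef_rot: [-0.0, 1.0, -0.011, 0.0]
wrist_force: [0.3, -1.8, -0.2]
opening: 0.476
grasp_force: 61.9
```

```bash
python3 s.py;python3 s.py
```

```text
8.55 [0.48059923 0.2155152  0.03431222] -0.021059292043830204 0.4728646852171779 [ 0.02692228 -2.67708595 -1.50689089]
copper 190 x [0.46527508 0.53187382] y [0.19628668 0.23948831] z 0.054284417364541024
8.6 [0.48062277 0.2155184  0.03434731] -0.020991743774330104 0.4732034720227171 [ 0.55920879 -2.1673298   0.02897058]
copper 189 x [0.46517379 0.53212428] y [0.19605763 0.23925976] z 0.054339734152747086
```

Request:
play_rows(
  plan=[
    [35,[0,0,0.001],0],
    [35,[0,0,0.001],0],
    [45,[0,0,0.001],0],
    [48,[0,0,0.001],0],
    [55,[0,0,0.001],0],
    [60,[0,0,0.001],0],
    [60,[0,0,0.001],0],
    [60,[0,0,0.001],0],
    [60,[0,0,0.001],0],
  ],
)

```text
time_s: 9.5
eef_pos: [0.4805, 0.2155, 0.0339]
eef_rot: [-0.0, 1.0, -0.011, 0.0]
wrist_force: [-0.1, -0.5, 0.2]
opening: 0.701
grasp_force: 0.0
```

```bash
python3 s.py
```

```text
9.55 [0.48055231 0.21546861 0.03389314] -0.021048348298531114 0.7007278893855634 [-0.89235287 -0.10061437  0.43856547]
copper 201 x [0.46515444 0.53199442] y [0.19634556 0.23640887] z 0.05406722340376586
```

Request:
play_rows(
  plan=[
    [60,[0,0,-0.1],0],
    [60,[0,0,-0.2],0],
    [60,[0,0,-0.315],0],
    [60,[0,0,-0.315],0],
    [50,[0.195,0.275,-0.315],0],
    [50,[0.195,0.275,-0.315],0],
    [50,[0.195,0.275,-0.315],0],
    [50,[0.195,0.275,-0.315],0],
    [50,[0.195,0.275,-0.315],0],
  ],
)

```text
time_s: 10.45
eef_pos: [0.5559, 0.1033, 0.159]
eef_rot: [-0.0, 1.0, -0.011, -0.001]
wrist_force: [-0.2, 0.6, 0.0]
opening: 0.586
grasp_force: 0.0
```

```bash
python3 s.py; python3 - <<'E'
from h import *
a=camera("top");b=camera("side")
o=get_obs();print(np.round(shift(np.array([.5585,.108,.072])-o["eef_pos"],o["eef_rot"]),4))
v=[]
for q in(a,b):
    W=world(q);m=near(cmask(q),W,.49,.215,.055)&(W[...,2]<.06);v.append((q,m.astype(float)));print(m.sum())
for vv in(v,v[:1],v[1:]): print(np.round(fit(vv,BOX,.030,(.48,.215,-.02)),4))
E
```

```text
10.5 [0.5554434  0.10412135 0.15908738] -0.021569473750610337 0.5859020658356178 [-0.06988575 -0.70298492 -0.47787037]
copper 500 x [0.46543228 0.5312744 ] y [0.19705768 0.23696639] z 0.054099867668531774
[ 0.0082 -0.0078  0.2184]
266
637
[ 0.4813  0.2148 -0.0034 -0.717 ]
[ 0.4895  0.2149 -0.0045 -0.6152]
[ 0.4816  0.2147 -0.0146 -0.8188]
```

Request:
play_rows(
  plan=[
    [50,[0.008,-0.008,0.05],0],
    [50,[0.008,-0.008,0.13],0],
    [50,[0.008,-0.008,0.218],0],
    [50,[0.008,-0.008,0.218],0],
    [50,[0.008,-0.008,0.218],0],
  ],
)

```text
time_s: 11.1
eef_pos: [0.5587, 0.1079, 0.0727]
eef_rot: [-0.0, 1.0, -0.01, -0.001]
wrist_force: [-0.1, -0.6, 0.7]
opening: 0.587
grasp_force: 0.0
```

Request:
play_rows(
  plan=[
    [30,[0,0,0],0],
    [20,[0,0,0],0],
    [8,[0,0,0],0],
    [8,[0,0,0],0],
    [8,[0,0,0],0],
    [8,[0,0,0],0],
    [8,[0,0,0],0],
    [8,[0,0,0],0],
  ],
)

```text
time_s: 11.9
eef_pos: [0.5608, 0.1069, 0.0748]
eef_rot: [0.0, 1.0, -0.01, 0.002]
wrist_force: [-2.2, 0.8, 6.0]
opening: 0.149
grasp_force: 60.2
```

Request:
play_rows(
  plan=[
    [8,[0,-0.01,-0.003],0],
    [8,[0,-0.03,-0.003],0],
    [8,[0,-0.05,-0.003],0],
    [8,[0,-0.07,-0.003],0],
    [8,[0,-0.09,-0.003],0],
    [8,[0,-0.11,-0.003],0],
    [8,[0,-0.13,-0.003],0],
    [8,[0,-0.15,-0.003],0],
    [8,[0,-0.15,-0.003],0],
    [8,[0,-0.15,-0.003],0],
  ],
)

```text
time_s: 12.9
eef_pos: [0.5619, 0.1656, 0.0749]
eef_rot: [0.001, 1.0, -0.01, 0.001]
wrist_force: [2.0, -5.8, -0.7]
opening: 0.147
grasp_force: 59.8
```

```bash
python3 s.py; python3 m.py p4.png
```

```text
12.95 [0.5618667  0.16562864 0.07491058] -0.020975366270086244 0.15222074035443312 [ 2.13614804 -6.09351874 -1.43365221]
copper 509 x [0.46586123 0.53188999] y [0.19638516 0.23705342] z 0.05398679147071694
13.05 [0.56188482 0.16566191 0.07492457] -0.020972535080608225 0.15413196746374114 [ 0.94820669 -4.80535618 -1.11149787]
2 x [0.51608531 0.51660886] y [0.19354999 0.19416835] z 0.3889581705646724
jaw [0.17349478 0.17541465]
anvil [0.24853514 0.25317009]
497 x [0.46567384 0.53142961] y [0.2023373  0.23845081] z 0.05404324447521933
jaw [0.17397217 0.18991986]
anvil [0.22823101 0.25859144]
```

View pics/p4.png

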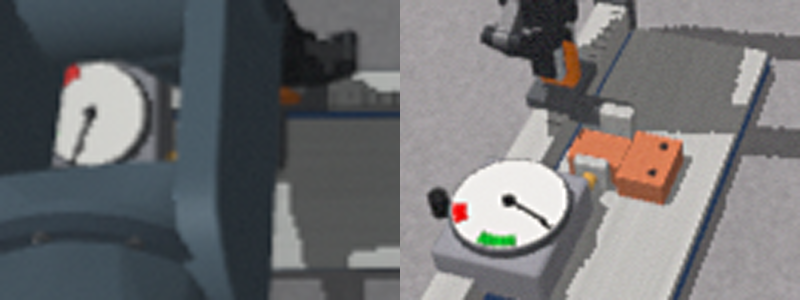

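The side crop shows the jaw about 10 mm short of the step, the block square against the anvil, and the needle at rest. I'll write a needle reader using the side view.

```bash
cat > n.py <<'E'
from h import *
b=camera("side")
o=get_obs();print(o["time_s"],o["eef_pos"],o["opening"],np.round(o["wrist_force"],1))
K=np.array(b["intrinsics"]);R=cv2.Rodrigues(np.array(b["rvec"],float))[0];t=np.array(b["tvec"],float).ravel()
d=R.T@np.linalg.solve(K,[245.1,313.7,1]);C=-R.T@t;H=C+d*(.0875-C[2])/d[2]
def ring(r,th): return np.stack([H[0]+r*np.cos(th),H[1]+r*np.sin(th),np.full_like(th,.0875)],-1)
th=np.deg2rad(np.arange(0,360,2.))
def samp(im,r):
    uv=proj(b,ring(r,th)).astype(np.float32);return cv2.remap(im,uv[:,0].reshape(1,-1),uv[:,1].reshape(1,-1),cv2.INTER_CUBIC)[0].astype(float)
g=b["image"].max(-1)
rs=np.arange(.006,.0165,.001)
D=255-np.mean([samp(g,r) for r in rs],0);D=np.clip(D-np.percentile(D,60)-15,0,None)
k=np.argmax(D);w=np.roll(D,90-k)[75:106]
ang=np.rad2deg(th[k])+2*((w*np.arange(-15,16)).sum()/w.sum())
print("needle deg (world ccw)",round(ang,1),"dark",D.max().round())
hs=cv2.cvtColor(b["image"],cv2.COLOR_RGB2HSV)
for n,lo,hi in(("green",45,75),("red",170,10)):
    s=np.zeros(len(th))
    for r in np.arange(.014,.021,.001):
        uv=np.round(proj(b,ring(r,th))).astype(int);h=hs[uv[:,1],uv[:,0]]
        hue=(h[:,0]>lo)&(h[:,0]<hi) if lo<hi else (h[:,0]>lo)|(h[:,0]<hi)
        s+=hue&(h[:,1]>130)
    a=np.rad2deg(th)[s>1]
    if len(a):
        print(n,a.min(),a.max())
print("hub",H)
E
python3 n.py
```

```text
13.1 [0.5618335  0.16563749 0.07489694] 0.14851206994890725 [ 1.6 -5.  -0.8]
needle deg (world ccw) 165.8 dark 144.0
hub [0.54010234 0.29377673 0.0875    ]
```

Request:
play_rows(
  plan=[
    [8,[0,-0.01,0],0],
    [8,[0,-0.02,0],0],
    [8,[0,-0.02,0],0],
    [8,[0,-0.02,0],0],
  ],
)

```text
time_s: 13.5
eef_pos: [0.562, 0.173, 0.0749]
eef_rot: [0.001, 1.0, -0.011, 0.001]
wrist_force: [1.1, -7.8, -1.2]
opening: 0.153
grasp_force: 59.9
```

```bash
python3 n.py; python3 s.py
```

```text
13.55 [0.56199798 0.17298115 0.07490278] 0.1511124183388852 [ 1.  -8.   0.6]
needle deg (world ccw) 165.9 dark 145.0
hub [0.54010234 0.29377673 0.0875    ]
13.6 [0.56199816 0.17300807 0.07491309] -0.021086047383143163 0.152581676216828 [ 1.39617405 -8.51396539  0.40355287]
copper 513 x [0.46555094 0.53157451] y [0.19636059 0.23724515] z 0.05397192529953485
```

Request:
play_rows(
  plan=[
    [8,[0,-0.006,0],0],
    [8,[0,-0.0125,0],0],
    [8,[0,-0.0125,0],0],
    [8,[0,-0.0125,0],0],
  ],
)

```text
time_s: 14.0
eef_pos: [0.5621, 0.1777, 0.0749]
eef_rot: [0.002, 1.0, -0.011, 0.001]
wrist_force: [0.5, -9.2, 0.0]
opening: 0.154
grasp_force: 59.9
```

```bash
python3 n.py; python3 s.py
```

```text
14.05 [0.56209983 0.17775636 0.07493608] 0.15117708644182665 [ 2.  -9.2  0.3]
needle deg (world ccw) 165.8 dark 144.0
hub [0.54010234 0.29377673 0.0875    ]
14.1 [0.56206855 0.17772806 0.07489945] -0.0211113247685009 0.15121201852451382 [ 1.04651093 -9.39408928  0.7205611 ]
copper 518 x [0.46556111 0.53177816] y [0.19572898 0.23763965] z 0.05409973675666954
```

Contact is expected near y ≈ 0.179.

Request:
play_rows(
  plan=[
    [8,[0,-0.004,0],0],
    [8,[0,-0.0075,0],0],
    [8,[0,-0.0075,0],0],
    [8,[0,-0.0075,0],0],
  ],
)

```text
time_s: 14.5
eef_pos: [0.5621, 0.1796, 0.0749]
eef_rot: [0.003, 1.0, -0.011, 0.001]
wrist_force: [0.2, -13.6, 1.6]
opening: 0.151
grasp_force: 60.1
```

```bash
python3 n.py
```

```text
14.55 [0.56214879 0.1795832  0.07492034] 0.14413198622642454 [  0.9 -13.8   1. ]
needle deg (world ccw) 142.7 dark 157.0
hub [0.54010234 0.29377673 0.0875    ]
```

Request:
play_rows(
  plan=[
    [8,[0,-0.003,0],0],
    [8,[0,-0.006,0],0],
    [8,[0,-0.006,0],0],
    [8,[0,-0.006,0],0],
  ],
)

```text
time_s: 14.95
eef_pos: [0.5622, 0.1814, 0.0749]
eef_rot: [0.003, 1.0, -0.011, 0.001]
wrist_force: [-1.0, -15.9, 2.2]
opening: 0.149
grasp_force: 60.1
```

```bash
python3 n.py
```

```text
15.0 [0.5621456  0.18138551 0.07488106] 0.15195652093580025 [ -0.1 -16.5   1.9]
needle deg (world ccw) 115.4 dark 166.0
hub [0.54010234 0.29377673 0.0875    ]
```

Request:
play_rows(
  plan=[
    [8,[0,-0.002,0],0],
    [8,[0,-0.002,0],0],
    [8,[0,-0.002,0],0],
    [8,[0,0.003,0],0],
    [8,[0,0.007,0],0],
    [8,[0,0.007,0],0],
    [8,[0,0.007,0],0],
  ],
)

```text
time_s: 15.7
eef_pos: [0.5622, 0.1818, 0.0749]
eef_rot: [0.001, 1.0, -0.01, 0.001]
wrist_force: [2.9, -5.9, 1.5]
opening: 0.15
grasp_force: 60.2
```

```bash
python3 n.py
```

```text
15.75 [0.56215807 0.18179888 0.07488745] 0.15166367943272685 [ 2.2 -6.4  2.9]
needle deg (world ccw) 107.2 dark 162.0
hub [0.54010234 0.29377673 0.0875    ]
```

Needle is at about 1.02 rad. I'll unload a little more, then release and rise.

Request:
play_rows(
  plan=[
    [8,[0,0.004,0],0],
    [8,[0,0.004,0],0],
    [20,[0,0.004,0],0],
    [30,[0,0.004,0],0],
    [45,[0,0.004,0],0],
    [45,[0,0.004,0],0],
    [45,[0,0.004,0],0],
    [45,[0,0.004,-0.1],0],
    [45,[0,0.004,-0.2],0],
    [45,[0,0.004,-0.25],0],
  ],
)

```text
time_s: 16.75
eef_pos: [0.5626, 0.1812, 0.1776]
eef_rot: [-0.0, 1.0, -0.011, 0.002]
wrist_force: [1.0, -0.1, 0.1]
opening: 0.527
grasp_force: 0.0
```

```bash
python3 n.py; python3 s.py; python3 m.py p5.png
```

```text
16.8 [0.56405187 0.1813994  0.18036849] 0.5248880370038773 [1.2 1.  2.3]
needle deg (world ccw) 107.3 dark 162.0
hub [0.54010234 0.29377673 0.0875    ]
16.85 [0.56351011 0.1812915  0.17809837] -0.021004962616023123 0.5265175839788394 [-0.26094403  0.67784334  0.38390332]
copper 503 x [0.46569432 0.5316281 ] y [0.19984983 0.24040408] z 0.05397815157364436
16.95 [0.56091589 0.18094693 0.17379271] -0.021083416761681767 0.5269024571845357 [ 0.3362988  -0.3394027  -0.57289605]
253 x [0.46437843 0.52949195] y [0.20754106 0.22929382] z 0.05322019776923024
jaw [0.18977552 0.19849265]
493 x [0.46574677 0.53140195] y [0.20664086 0.24002873] z 0.05415045873212079
jaw [0.18998167 0.19910592]
anvil [0.23223289 0.2567589 ]
```

View pics/p5.png

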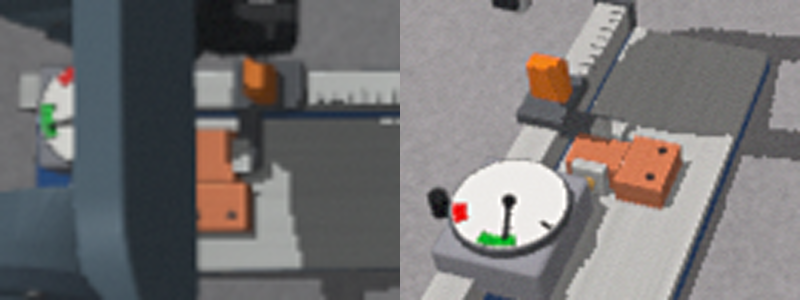

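The needle stands in the green arc and holds there after release. The block is square between the jaws and the arm is clear.

Request:
play_rows(
  plan=[
    [45,[0,0,0],0],
    [45,[0,0,0],0],
    [45,[0,0,0],0],
  ],
)

```text
time_s: 17.25
eef_pos: [0.5603, 0.1809, 0.1725]
eef_rot: [0.0, 1.0, -0.011, -0.001]
wrist_force: [-0.3, 0.5, -0.4]
opening: 0.53
grasp_force: 0.0
```

```bash
python3 -c "
from bench import *
print(hand_in())"
```

```text
the job is handed in; nothing more can be done
None
```

The job is handed in: the copper block's step sits square between the jaws, the needle stands in the green arc (about 1.02 rad by the side camera), and the arm is clear. The hand-in returned no verdict.

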